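# Seat and lock the flask platform on the shaker

### The arm

A 6-joint arm with a two-finger parallel gripper is mounted at the origin on the work surface. World frame = base frame: x ahead of the robot, y to its left, z up, the work surface at z = 0. Lengths are in m, angles in rad, forces in N, time in s.
With the tool pointing down it reaches from about 0.35 to 1 m from the base axis. Payload 7.1 kg.
Tool frame: the origin (TCP) lies midway between the tips of the shut fingers; the grasp point (between the pads) lies 19 mm behind it (robot.tcp_to_grasp is the distance from the TCP to the grasp point, in m); z points along the fingers, y is the line along which they close (so a half turn about z gives the same grasp; the last joint's range is limited). The gripper opens to 85 mm and grips with 20 to 120 N. Pads are 22 mm wide; open, the fingers measure 114 mm over their backs; the gripper's body (76 mm by 85 mm) begins 54 mm behind the grasp point. The pads swing forward as they close: fully open they stand 13 mm farther back than shut.
Start: joints at [1.157, 0.423, 1.63, -0, 1.089, -0.019], TCP at [0.24, 0.577, 0.231] pointing down, gripper open.
Joint ranges: [-3, 3], [-0.9, 2.11], [0.09, 2.58], [-1.31, 4.45], [0.11, 2.69], [-2.54, 2.54]. Speed limits (rad/s): [2.39, 2.39, 3.01, 3.14, 3.14, 3.14].

### API

Orientations are given as a rotation vector (axis times angle).
In Python, from plant import robot, optics, ticket, nets gives the robot as it stands.
- The arm moves only by the tool play_rows, never from a script. Its argument "deltas" is a list of rows, each a list of 7 numbers: the shift along the tool's x, y, z in mm, then the turn, a rotation vector about the tool's x, y, z in rad, then the closure, from 0 (fully open) to 1 (shut). In form: [[x, y, z, rx, ry, rz, fingers], ...]. A call has exactly 5 rows; each row shifts and turns the commanded pose from where the row before left it, along the tool's axes as they then stand; what a row does not reach is not made up. A row lasts 1/8 s, in which the tool goes at most 62.5 mm and 10.7 degrees, less where a joint would pass 70% of its speed; a pose out of reach is approached as far as the arm can. A call is refused whole if a number of a shift passes 62.5 or a number of a turn 0.188, either way. A call with a gripper value outside its range is refused whole. The fingers move at their own pace and stop on an object; "grip_force" is the grip in N (left out, the last holds). Time passes only in rows, so rows that do not move let the fingers close, or fill a call up. It gives the time, the measured TCP pose, the force, the opening and the grip force at its end, in the units of the state.
- robot.sense(): the state, without advancing time (a new reading comes with each control period).
- optics.snapshot(name): name is "side" or "top"; returns the picture (384x512x3 uint8, blue, green, red); there is no depth.
- optics.get_calibration(name): a dict with "fx", "fy", "cx", "cy" (pixels), "R" (3x3) and "t" (3): a world point X has camera coordinates R X + t. Camera axes: x right, y down, z forward; pixel columns grow to the right and rows downward; lengths in m; the calibration is good to about 2 mm. A picture is of the moment at which its call begins. get_calibration takes no time and is no camera call.
- ticket.finish_job(): hands the job in; it is judged then, once.
Trained networks look in the newest picture that a camera, given by its name, has taken for a name from the list of things; names that differ only in an ending like _2 or _b are one class to them, and where a whole thing is asked for, a point or a joint stands for the part that bears it (a point fixed in the world has none). Each returns a list of dicts, best first, with "confidence" (0 to 1); they miss things now and then, are a little off and sometimes report something else, mostly with a low value. They report only what shows in the picture. A call takes as long as a camera call.
- nets.silhouettes(camera, query): "region" (384x512 bool, what is visible of it) and "pixel" ([column, row] in pixels, amid what is visible of it).
- nets.landmark_of(camera, query): "pixel" ([column, row] in pixels: a listed point, or the origin of a listed thing).
The state is a dict: "time": time; "joint_positions": joint angles; "joint_velocities": joint speeds; "joint_torque": joint torques, N m; "tool_pos": TCP position; "tcp_rot": TCP orientation; "wrist_force": force on the tool from outside, world axes, zero at the start; "wrist_torque": the same for the moment, N m; "width": finger opening in m; "grip_force": force on a finger pad.
Only numpy, scipy, OpenCV 4.12 (cv2) and the standard library are available. Lean on these libraries where they do the work, as an engineer would, in place of code of your own. Each camera call takes 0.05 s, during which the arm holds its last target. There are 200 camera calls.

### The job

Fit the flask platform onto the shaker: lift it by its handle and settle its three ball feet gently into the cone, the groove and the flat of the shaker's carriage, until all three are fully home and the platform is level. Then slide the carriage's locking bolt fully forward over the platform's tongue and let go of everything. Do not drop or force the platform onto its seats, and leave the other things on the bench where they are.

Things in the scene. Friction and masses are not known exactly. Their poses are not given: they have to be found in the camera images.
- platform: Loose aluminium flask platform, 0.5 to 0.8 kg, weight near its middle, standing on three 18 mm steel ball feet. Plate 180 (x) x 150 (y) x 8 mm, underside at z = 20 mm. Origin: below the plate's middle, level with the undersides of the feet; z up. Four flask clamps (steel prongs, tops at z = 46 mm) stand within 28 mm of x = +-56, y = +-46 mm.
- handle (a point): Grip point of the platform's black handle: an upright bar in the middle of the plate, 60 mm long in x, 16 mm thick in y, from z = 28 to z = 85 mm in the platform frame. This point is on its middle line at z = 66 mm.
- tongue (a point): Tip, top face, of the platform's tongue: platform frame x = -106, y = 0, z = 28 mm. The tongue is 30 mm wide (y), 8 mm thick, level with the plate, and sticks out 16 mm from the middle of its -x edge. The bolt goes over it.
- foot_cone (a point): Underside of the ball foot that belongs in the cone: platform frame x = -45, y = +55, z = 0 mm.
- foot_groove (a point): Underside of the ball foot that belongs in the groove: platform frame x = -45, y = -55, z = 0 mm.
- foot_flat (a point): Underside of the ball foot that belongs on the flat: platform frame x = +55, y = 0, z = 0 mm.
- shaker: Fixed white bench shaker. Origin on the bench; x along its stroke, away from the display and bolt side; z up. Housing x = -180 to 130, y = +-115, z up to 70 mm. On it an aluminium carriage (plate top z = 80 mm) with the seats and bolt, stopped by its brake 8 to 58 mm back (-x) from its front end stop: how far is in no listed pose, feel or see it. The brake yields under 1 mm to light forces.
- cone_end (a point): Where the cone's mouth centre would be with the carriage at its front end stop (point on the housing: shaker x = -13, y = 55, z = 100 mm); the real cone is 8 to 58 mm from it towards -x. Mouth 18 mm wide, walls 55 degrees steep, in the top of a bar 34 mm wide (y) reaching 27 mm to the -x and 68 mm to the +x side of it. Foot home: underside 6.2 mm below the bar top, at z = 93.8 mm.
- groove_end (a point): Same for the groove: shaker x = -13, y = -55, z = 100 mm at the end stop, in a bar like the cone's. Groove along y, 18 mm wide, walls 55 degrees steep. Feet dragged on the bar tops along x under a few N start to drop in about 4 mm from home, but friction can hold them 2 to 3 mm high on a wall: ease them on. Come from the +x side: on the -x side the bolt stands in the tongue's way.
- flat_end (a point): Where the flat foot would rest with the carriage at its end stop: shaker x = 87, y = 0, z = 93.8 mm, on a lower bar 34 mm wide reaching 25 mm to the -x and 68 mm to the +x side. The seated platform is level, its axes parallel to the shaker's, its origin at shaker y = 0, z = 93.8 mm, and at x = 32 mm less the carriage's distance from its end stop.
- bolt (a joint): Locking bolt on the carriage, sliding along the shaker's +x: 0 = fully back, 0.020 m = fully home over the tongue. Stays where it is left; 3 to 5 N push it. Bar 24 mm wide, underside 2 mm above the seated tongue (a tongue that is not home blocks it). At 0 its nose is 6 mm short of the seated tongue's tip and the tab's back face 51 mm from that tip.
- tab_end (a point): Where the middle of the back (-x) face of the bolt's upright black tab would be, bolt at 0 and carriage at its end stop (point on the housing: shaker x = -125, y = 0, z = 141 mm). Tab 10 mm thick (x), 30 mm wide (y), z = 124 to 158 mm. Behind it nothing is higher than z = 80 mm: push the back face towards +x from above, fingers shut.
- flask: Stoppered conical glass flask, 72 mm across, 114 mm high; origin at the middle of its underside. To be left alone.
- bottle: Small amber bottle, 60 mm across, 110 mm high; origin at the middle of its underside. To be left alone.
- tipbox: Grey pipette tip box with clear lid, 122 x 82 x 63 mm; origin at the middle of its underside. To be left alone.

How it is judged:
By the outcome, as a careful person would: the job done as asked, in the order asked, and still so for the second after the job is handed in, with the robot touching nothing.
It also fails if it takes over 72 s, if anything falls off the work surface, if the arm or the gripper's body presses on something with over 40 N, if the wrist force passes 120 N, or if a joint passes its speed limit or range.

## Working session

There is one attempt and no reset: what is moved stays moved. The work goes in short steps, Python scripts to look and compute and a tool call to move; the robot and the scene stay as the last step left them, time stands still between calls to the robot, and variables do not carry over. Pictures are saved under pics/ and viewed, at most 10 in all, crops included, and the job is handed in when it is done.

Besides the shell and the picture viewer there is one more tool, called after "Request:" as name(argument=value, ...), one argument or row to a line, values as JSON. play_rows: Moves the arm, as the interface text tells. Its arguments: {"type":"object","properties":{"deltas":{"type":"array"},"grip_force":{"type":"number"}},"required":["deltas"]}

```bash
ls; mkdir -p pics
cat > h.py <<'E'
import numpy as np, cv2
from scipy.spatial.transform import Rotation as Ro
from plant import robot, optics, ticket, nets
C={n:optics.get_calibration(n) for n in("side","top")}
def ray(n,p):
    c=C[n];R=np.array(c["R"]);t=np.array(c["t"])
    d=R.T@np.array([(p[0]-c["cx"])/c["fx"],(p[1]-c["cy"])/c["fy"],1]);return -R.T@t,d/np.linalg.norm(d)
def atz(n,p,z):
    o,d=ray(n,p);return o+d*(z-o[2])/d[2]
def tri(ps):
    A=np.zeros((3,3));b=np.zeros(3)
    for n,p in ps:
        o,d=ray(n,p);M=np.eye(3)-np.outer(d,d);A+=M;b+=M@o
    X=np.linalg.solve(A,b)
    return X,[float(np.linalg.norm(np.cross(X-ray(n,p)[0],ray(n,p)[1]))*1e3) for n,p in ps]
def proj(n,X):
    c=C[n];q=np.array(c["R"])@X+np.array(c["t"]);return [c["fx"]*q[0]/q[2]+c["cx"],c["fy"]*q[1]/q[2]+c["cy"]]
E
python3 - <<'E'
from h import *
np.set_printoptions(precision=4,suppress=True)
for n in C:
    im=optics.snapshot(n);cv2.imwrite(f"pics/{n}0.png",im); print(n,ray(n,(256,192)))
r={}
for q in["platform","handle","tongue","foot_cone","foot_groove","foot_flat","shaker","cone_end","groove_end","flat_end","tab_end","bolt"]:
    for n in C:
        L=nets.landmark_of(n,q); r[q,n]=L
        print(q,n,[(np.round(l["pixel"],1).tolist(),round(l["confidence"],2)) for l in L[:2]])
    if r[q,"side"] and r[q,"top"]: print("   ",*tri([(n,r[q,n][0]["pixel"]) for n in C]))
print(robot.sense())
E
```

```text
pics
side (array([ 0.3534, -0.9429,  0.7596]), array([ 0.2435,  0.7898, -0.563 ]))
top (array([ 0.4691, -0.0034,  1.0483]), array([ 0.1267, -0.0246, -0.9916]))
platform side [([221.1, 174.6], 0.67)]
platform top [([165.5, 197.8], 0.64), ([150.9, 233.1], 0.44)]
    [0.5912 0.2362 0.0084] [0.4493741640103814, 0.4493741640103237]
handle side [([221.0, 161.7], 0.69), ([206.7, 181.6], 0.23)]
handle top [([159.0, 196.5], 0.62), ([245.1, 129.3], 0.25)]
    [0.5914 0.2437 0.0539] [1.8855107214360791, 1.8855107214361713]
tongue side [([185.3, 167.2], 0.65), ([216.8, 226.2], 0.48)]
tongue top [([154.7, 233.6], 0.82)]
    [0.4816 0.2592 0.038 ] [5.293882781485405, 5.2938827814854745]
foot_cone side [([208.9, 164.4], 0.67)]
foot_cone top [([144.1, 210.6], 0.89), ([90.5, 212.2], 0.28)]
    [0.5574 0.2949 0.0181] [3.672336002751792, 3.6723360027519174]
foot_groove side [([207.4, 185.7], 0.72)]
foot_groove top [([177.8, 214.8], 0.73)]
    [ 0.54    0.2032 -0.0075] [1.2478285051219487, 1.247828505121764]
foot_flat side [([239.2, 178.1], 0.72)]
foot_flat top [([171.8, 179.7], 0.67)]
    [ 0.6483  0.2
[... 295 characters left out ...]
96), ([321.0, 227.3], 0.74)]
    [ 0.5974 -0.1353  0.1014] [5.885138134113058, 5.885138134113132]
groove_end side []
groove_end top []
flat_end side [([299.5, 232.3], 0.95)]
flat_end top [([318.3, 152.4], 0.64), ([88.5, 215.5], 0.39)]
    [ 0.6981 -0.2011  0.0927] [1.064785795905846, 1.0647857959056055]
tab_end side [([213.3, 224.5], 0.58)]
tab_end top [([321.5, 228.3], 0.84), ([395.8, 181.1], 0.55)]
    [ 0.4876 -0.1882  0.1452] [1.2673525552791156, 1.2673525552790084]Traceback (most recent call last):
  File "<stdin>", line 8, in <module>
ValueError: it knows: bottle, cone_end, flask, flat_end, foot_cone, foot_flat, foot_groove, groove_end, handle, platform, shaker, tab_end, tipbox, tongue
```

Run:
```python
from h import *
print({k:np.round(v,3).tolist() for k,v in robot.sense().items()})
for n in C:
    cv2.imwrite(f"pics/{n}0b.png",cv2.resize(cv2.imread(f"pics/{n}0.png"),(800,600),interpolation=cv2.INTER_CUBIC))
```

```text
{'time': 1.2, 'joint_positions': [1.157, 0.423, 1.63, -0.0, 1.089, -0.019], 'joint_velocities': [-0.001, -0.0, -0.001, -0.0, 0.001, -0.001], 'joint_torque': [-0.004, -55.737, -28.213, -0.0, 0.001, 0.0], 'tool_pos': [0.24, 0.577, 0.231], 'tcp_rot': [0.616, 3.081, -0.0], 'wrist_force': [-0.123, -0.483, 0.003], 'wrist_torque': [0.063, 0.058, 0.037], 'grip_force': 0.0, 'width': 0.086}
```

View pics/side0b.png

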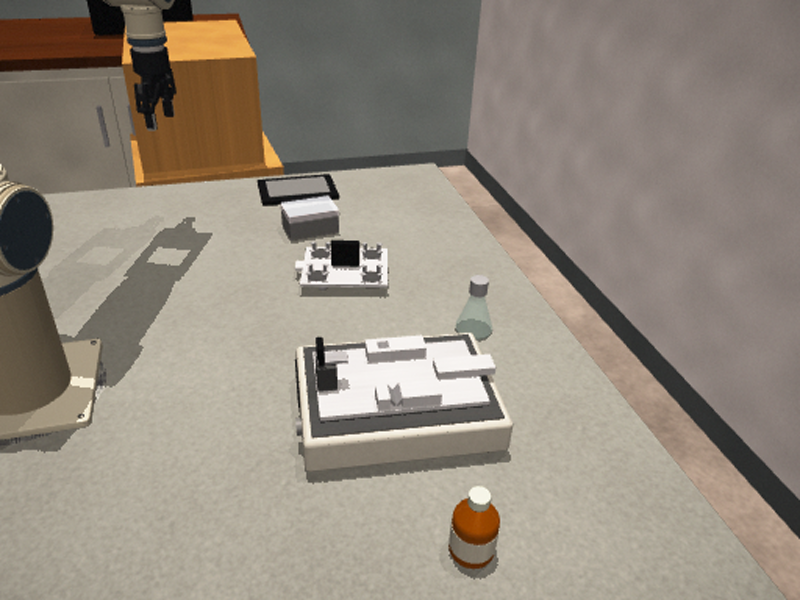

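View pics/top0b.png

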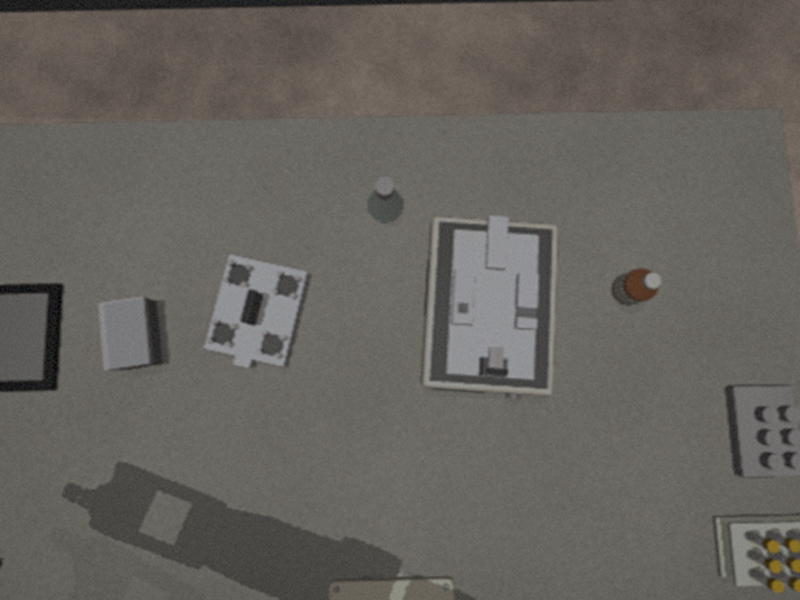

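```bash
cat > fit.py <<'E'
from h import *
from scipy.optimize import least_squares
s=1/1.5625
def fit(obs,x0,z0=0):
    def f(p):
        c,si=np.cos(p[2]),np.sin(p[2]);r=[]
        for n,P,u,w in obs:
            X=np.array([p[0]+c*P[0]-si*P[1],p[1]+si*P[0]+c*P[1],z0+P[2]]); r+=list((np.array(proj(n,X))-u)*w)
        return np.array(r)
    o=least_squares(f,x0,loss="soft_l1"); return o.x,f(o.x).reshape(-1,2)
E
python3 - <<'E'
from fit import *
np.set_printoptions(precision=4,suppress=True)
def L(d,geo,w):
    o=[]
    for q,P in geo.items():
        for n in C:
            l=nets.landmark_of(n,q)
            if l and l[0]["confidence"]>.5:o.append((n,np.array(P)/1e3,np.array(l[0]["pixel"]),w))
    return o
pl=L(0,dict(platform=(0,0,0),handle=(0,0,66),tongue=(-106,0,28),foot_cone=(-45,55,0),foot_groove=(-45,-55,0),foot_flat=(55,0,0)),.7)
for P,u in [((90,75,28),(230,255)),((90,-75,28),(308,271)),((-90,-75,28),(284,365)),((-90,75,28),(205,348))]: pl.append(("top",np.array(P)/1e3,np.array(u)*s,1))
x,r=fit(pl,[.59,.24,-.2]);print("platform",x,"\n",r)
sh=L(0,dict(shaker=(0,0,0),cone_end=(-13,55,100),groove_end=(-13,-55,100),flat_end=(87,0,93.8),tab_end=(-125,0,141)),.7)
q=[(130,115,70),(130,-115,70),(-180,-115,70),(-180,115,70)]
for P,u in zip(q,[(434,218),(556,227),(551,393),(425,387)]): sh.append(("top",np.array(P)/1e3,np.array(u)*s,1))
for P,u in zip(q,[(473,334),(508,421),(306,447),(296,347)]): sh.append(("side",np.array(P)/1e3,np.array(u)*s,.7))
x,r=fit(sh,[.61,-.19,0]);print("shaker",x,"\n",r)
for u in[(462,308)]:
    X=atz("top",np.array(u)*s,.1)[:2]-x[:2]; c,si=np.cos(x[2]),np.sin(x[2]); print("cone in shaker",c*X[0]+si*X[1],-si*X[0]+c*X[1])
a=cv2.resize(cv2.imread("pics/top0.png")[130:260,262:362],None,fx=4,fy=4,interpolation=cv2.INTER_CUBIC)
b=cv2.resize(cv2.imread("pics/side0.png")[205:305,185:285],None,fx=4,fy=4,interpolation=cv2.INTER_CUBIC)
b=cv2.copyMakeBorder(b,0,120,0,0,cv2.BORDER_CONSTANT)
a=np.clip(a.astype(float)*1.6,0,255).astype(np.uint8)
cv2.imwrite("pics/crop1.png",np.hstack([a,b]))
E
```

```text
platform [ 0.5899  0.236  -0.2418] 
 [[-0.3309  1.5338]
 [ 0.5036  0.4138]
 [-0.3909 -1.3505]
 [ 1.2581 -0.5037]
 [ 2.3232  1.4097]
 [-0.0397  0.0044]
 [-0.4514  2.6224]
 [ 0.1142 -0.9851]
 [-0.8768 -0.0564]
 [ 1.9473  1.7915]
 [-1.5631 -0.7543]
 [-0.677   0.5182]
 [-0.4064 -1.3993]
 [-0.3202 -0.591 ]
 [-0.056   0.2605]
 [-0.6504 -0.4297]]
shaker [ 0.6118 -0.1932 -0.0754] 
 [[-0.3787  1.2124]
 [ 1.2421  0.8329]
 [ 0.0152  0.684 ]
 [ 0.6737 -2.9192]
 [-0.2686 -0.4242]
 [-0.2385 -0.4494]
 [ 0.0211  0.1551]
 [-1.4833  0.534 ]
 [-1.7138 -2.714 ]
 [ 1.6144 -4.2249]
 [ 3.5853  0.9255]
 [-0.8281  0.1878]
 [-0.7413 -2.4424]
 [ 3.5382  0.1814]
 [-0.7106 -0.5005]
 [-1.0421 -1.0446]]
cone in shaker -0.04205749993792523 0.057433233007328624
```

View pics/crop1.png

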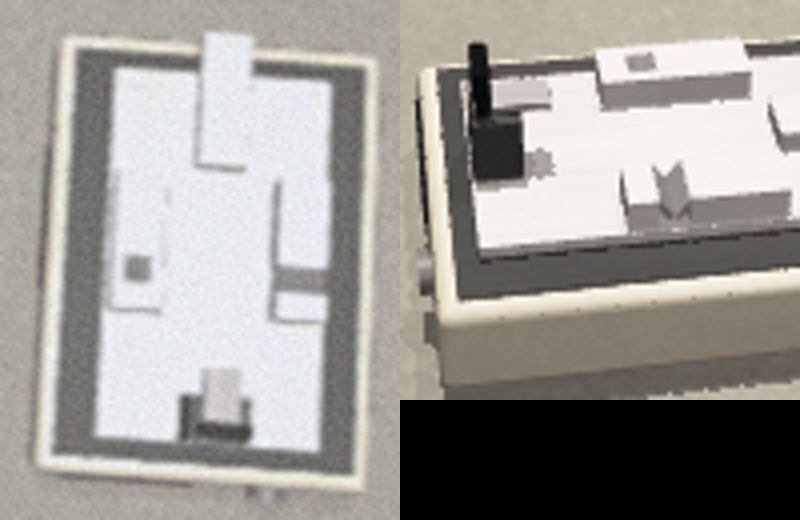

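Run:
```python
from fit import *
np.set_printoptions(precision=4,suppress=True)
cn=np.array([296.5,197.]);gr=np.array([337,199.75])
for n,u in(("top",cn),("side",(245,220.5)),("top",gr)): print(n,atz(n,np.array(u),.1))
print(tri([("top",cn),("side",(245,220.5))]))
d=atz("top",cn,.1)-atz("top",gr,.1);print(np.linalg.norm(d),"yaw",np.arctan2(-d[0],d[1]))
# long edges: housing in top crop, z=.07
for a,b,z in(((62,38),(38,465),.07),((375,62),(360,488),.07),((70,40),(372,62),.07),((40,467),(358,487),.07),((113,70),(94,436),.08),((332,85),(318,450),.08),((202,35),(197,165),.1)):
    A,B=[atz("top",np.array(v)/4+[262,130],z) for v in(a,b)];e=A-B;print(np.linalg.norm(e),np.arctan2(e[1],e[0]))
# exact pix of feet-based carriage estimate: fit seated frame (cone,groove) with yaw free
print(Ro.from_rotvec(robot.sense()["tcp_rot"]).as_matrix())
```

```text
top [ 0.5745 -0.135   0.1   ]
side [ 0.577  -0.1345  0.1   ]
top [ 0.5647 -0.2429  0.1   ]
(array([ 0.5756, -0.1351,  0.1005]), [1.194340526930717, 1.1943405269307905])
0.10837562018415836 yaw -0.09032430223741197
0.2980522665268552 -0.08795436231022104
0.2963440852260073 -0.09822896135352663
0.21314611028328487 1.474227580343757
0.21512493397446006 1.486432970746334
0.25279501862744613 -0.0889332162026904
0.25161938995867583 -0.09717419935329498
0.0906111218960473 -0.08442033257492602
[[-0.9231  0.3846 -0.    ]
 [ 0.3846  0.9231 -0.0001]
 [ 0.     -0.0001 -1.    ]]
```

Request:
play_rows(
  deltas=[
    [-45.4,-18,3,0,0,0,0],
    [-45.4,-18,3,0,0,0,0],
    [-45.4,-18,3,0,0,0,0],
    [-45.4,-18,3,0,0,0,0],
    [-45.4,-18,3,0,0,0,0],
  ],
  grip_force=60,
)

```text
time: 2.92
tool_pos: [0.4164, 0.4054, 0.2164]
tcp_rot: [0.616, 3.08, 0.001]
wrist_force: [-0.2, -0.3, 0.5]
width: 0.0856
grip_force: 0.0
```

Request:
play_rows(
  deltas=[
    [-45.4,-18,3,0,0,0,0],
    [-45.4,-18,3,0,0,0,0],
    [-45.4,-18,3,0,0,0,0],
    [-45.4,-18,3,0,0,0,0],
    [-45.4,-18,3,0,0,-0.153,0],
  ],
)

```text
time: 3.55
tool_pos: [0.5913, 0.2349, 0.2013]
tcp_rot: [0.374, 3.119, 0.0]
wrist_force: [0.3, 1.0, -0.2]
width: 0.0855
grip_force: 0.0
```

```bash
cat >> h.py <<'E'
def rel(tx,ty,tz,yaw):
    s=robot.sense();R=Ro.from_rotvec(s["tcp_rot"]).as_matrix()
    print("t",round(s["time"],2),"pos",np.round(s["tool_pos"],4),"yaw",round(np.arctan2(-R[0,1],R[1,1]),4),"tilt",np.round(R[:2,2],4),"F",np.round(s["wrist_force"],1),"M",np.round(s["wrist_torque"],2),"w",round(s["width"],4),"g",round(s["grip_force"],1))
    if tx is None:return
    y=np.arctan2(-R[0,1],R[1,1]);print("shift mm",np.round(R.T@(np.array([tx,ty,tz])-s["tool_pos"])*1e3,1),"rz",round(-(yaw-y),4))
E
python3 - <<'E'
from fit import *
rel(.5899,.236,.047,-.2418)
o=[];np.set_printoptions(precision=4,suppress=True)
for n in C:
    im=optics.snapshot(n);cv2.imwrite(f"pics/{n}1.png",im)
    for q,P in dict(platform=(0,0,0),handle=(0,0,66),tongue=(-106,0,28),foot_cone=(-45,55,0),foot_groove=(-45,-55,0),foot_flat=(55,0,0)).items():
        l=nets.landmark_of(n,q)
        if l and l[0]["confidence"]>.5:o.append((n,np.array(P)/1e3,np.array(l[0]["pixel"]),1))
print(fit(o,[.59,.24,-.2]))
a=cv2.resize(cv2.imread("pics/top1.png")[140:250,105:225],None,fx=3.33,fy=3.33,interpolation=cv2.INTER_CUBIC)
b=cv2.resize(cv2.imread("pics/side1.png")[90:200,165:285],None,fx=3.33,fy=3.33,interpolation=cv2.INTER_CUBIC)
cv2.imwrite("pics/crop2.png",np.hstack([np.clip(a.astype(float)*1.6,0,255).astype(np.uint8),b]))
E
```

```text
t 3.55 pos [0.5913 0.2349 0.2013] yaw -0.2385 tilt [0.0002 0.0002] F [ 0.3  1.  -0.2] M [0.01 0.02 0.03] w 0.0855 g 0.0
shift mm [  1.7   0.7 154.3] rz 0.0033
(array([ 0.5898,  0.2377, -0.2552]), array([[  -2.4061,    3.3358],
       [   0.5047,   -0.6753],
       [   1.1597,    2.241 ],
       [   0.0611,    1.8207],
       [   3.2105,    0.5411],
       [   0.5159,   -0.3161],
       [-227.9481,   14.3415],
       [  -1.5079,   -0.366 ],
       [  -0.1326,   -1.8537],
       [   0.0481,    1.2096],
       [   0.9094,    1.6448]]))
```

View pics/crop2.png

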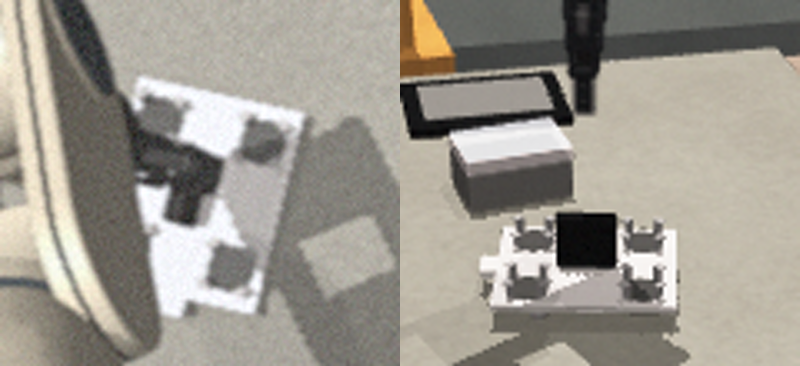

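Request:
play_rows(
  deltas=[
    [1.7,-0.5,30,0,0,0.008,0],
    [0,0,30,0,0,0,0],
    [0,0,30,0,0,0,0],
    [0,0,20,0,0,0,0],
    [0,0,10,0,0,0,0],
  ],
)

```text
time: 4.88
tool_pos: [0.5881, 0.236, 0.0803]
tcp_rot: [-0.391, -3.116, 0.001]
wrist_force: [-0.5, 0.1, 0.5]
width: 0.0857
grip_force: 0.0
```

Request:
play_rows(
  deltas=[
    [0,0,14,0,0,0,0],
    [0,0,14,0,0,0,0],
    [0,0,6,0,0,0,0],
    [0,0,0,0,0,0,0.3],
    [0,0,0,0,0,0,0.5],
  ],
)

```text
time: 5.5
tool_pos: [0.5888, 0.2362, 0.0478]
tcp_rot: [0.391, 3.116, 0.001]
wrist_force: [0.1, 0.3, -0.0]
width: 0.0521
grip_force: 0.0
```

Request:
play_rows(
  deltas=[
    [0,0,0,0,0,0,0.7],
    [0,0,0,0,0,0,0.9],
    [0,0,0,0,0,0,1],
    [0,0,0,0,0,0,1],
    [0,0,0,0,0,0,1],
  ],
)

```text
time: 6.12
tool_pos: [0.5892, 0.2365, 0.0478]
tcp_rot: [0.391, 3.116, 0.002]
wrist_force: [2.2, 3.2, 2.4]
width: 0.0151
grip_force: 60.9
```

Run:
```python
from h import *
rel(.5899,.236,.047,-.2418)
```

```text
t 6.12 pos [0.5892 0.2365 0.0478] yaw -0.2498 tilt [0.0017 0.0008] F [2.2 3.2 2.4] M [ 0.51 -0.58  0.01] w 0.0151 g 60.9
shift mm [-0.8 -0.3  0.8] rz -0.008
```

Request:
play_rows(
  deltas=[
    [0,0,-5,0,0,0,1],
    [0,0,-15,0,0,0,1],
    [0,0,-25,0,0,0,1],
    [0,0,-30,0,0,0,1],
    [0,0,-30,0,0,0,1],
  ],
)

```text
time: 6.75
tool_pos: [0.5874, 0.2355, 0.1532]
tcp_rot: [-0.391, -3.115, 0.002]
wrist_force: [0.9, -0.0, -6.1]
width: 0.0157
grip_force: 59.6
```

Request:
play_rows(
  deltas=[
    [0,0,-25,0,0,0,1],
    [0,0,-20,0,0,0,1],
    [0,0,-10,0,0,0,1],
    [0,0,0,0,0,0,1],
    [0,0,0,0,0,0,1],
  ],
)

```text
time: 7.38
tool_pos: [0.5877, 0.2358, 0.2062]
tcp_rot: [-0.391, -3.115, 0.002]
wrist_force: [-0.2, 1.3, -7.0]
width: 0.0159
grip_force: 59.8
```

```bash
cat >> h.py <<'E'
FE=dict(platform=(0,0,0),handle=(0,0,66),tongue=(-106,0,28),foot_cone=(-45,55,0),foot_groove=(-45,-55,0),foot_flat=(55,0,0))
def look(tag):
    "platform pose in the world from nets, 6 dof-ish: x,y,yaw,z with soft loss"
    from scipy.optimize import least_squares
    o=[]
    for n in C:
        cv2.imwrite(f"pics/{n}{tag}.png",optics.snapshot(n))
        for q,P in FE.items():
            l=nets.landmark_of(n,q)
            if l and l[0]["confidence"]>.5:o.append((n,q,np.array(P)/1e3,np.array(l[0]["pixel"])))
    s=robot.sense();R=Ro.from_rotvec(s["tcp_rot"]).as_matrix()
    Rp=R@np.diag([-1,1,-1]); G=s["tool_pos"]-19e-3*R[:,2]*-1*-1   # grasp point
    def f(p):  # offsets of handle point in gripper, in platform axes (m) + pitch
        Rq=Rp@Ro.from_rotvec([0,p[3],0]).as_matrix()
        return np.concatenate([np.array(proj(n,G+Rp@p[:3]+Rq@(P-[0,0,.066])))-u for n,q,P,u in o])
    r=least_squares(f,np.zeros(4),loss="soft_l1",f_scale=1.0)
    print("offset mm",np.round(r.x[:3]*1e3,1),"pitch",round(r.x[3],3))
    for (n,q,_,_),e in zip(o,f(r.x).reshape(-1,2)):print(n,q,np.round(e,1),end="; ")
    print()
E
python3 - <<'E'
from h import *
look(2)
rel(.645,-.196,.2075,-.092)
E
```

```text
offset mm [ 1.5  2.5 -5.9] pitch 0.015
side platform [-1.8 -0.6]; side handle [-0.7 -0.3]; side tongue [1.  2.8]; side foot_cone [-0.1  0.4]; side foot_groove [ 0.2 -2. ]; side foot_flat [1.5 0.4]; top platform [-1.9 -1. ]; top handle [ 2.6 -1.3]; top foot_groove [1.  1.4]; top foot_flat [-1.4  2.8]; 
t 8.07 pos [0.5884 0.236  0.2073] yaw -0.2499 tilt [0. 0.] F [-0.2 -0.6 -5.7] M [ 0.03 -0.04 -0.01] w 0.015 g 59.8
shift mm [-1.616e+02 -4.046e+02 -2.000e-01] rz -0.1579
```

Request:
play_rows(
  deltas=[
    [-9.7,-24.3,0,0,0,0,1],
    [-12.9,-32.4,0,0,0,0,1],
    [-17.8,-44.5,0,0,0,0,1],
    [-21,-52.6,0,0,0,0,1],
    [-21,-52.6,0,0,0,0,1],
  ],
)

```text
time: 8.7
tool_pos: [0.6175, 0.0142, 0.2076]
tcp_rot: [0.39, 3.117, 0.0]
wrist_force: [1.2, 0.8, -7.3]
width: 0.0152
grip_force: 59.9
```

Request:
play_rows(
  deltas=[
    [-21,-52.6,0,0,0,0,1],
    [-19.4,-48.6,0,0,0,0,1],
    [-17.8,-44.5,0,0,0,0,1],
    [-12.9,-32.4,0,0,0,0,1],
    [-8.1,-20.2,0,0,0,0,1],
  ],
)

```text
time: 9.32
tool_pos: [0.645, -0.1978, 0.2073]
tcp_rot: [0.394, 3.117, -0.0]
wrist_force: [0.1, 0.2, -6.0]
width: 0.015
grip_force: 59.9
```

Request:
play_rows(
  deltas=[
    [0,0,0,0,0,-0.06,1],
    [0,0,10,0,0,-0.06,1],
    [0,0,20,0,0,-0.038,1],
    [0,0,10,0,0,0,1],
    [0,0,0,0,0,0,1],
  ],
)

```text
time: 9.95
tool_pos: [0.6444, -0.1954, 0.1664]
tcp_rot: [-0.144, -3.136, -0.001]
wrist_force: [0.6, 0.1, -5.6]
width: 0.0154
grip_force: 60.0
```

Run:
```python
from h import *
look(3)
rel(.6149,-.1931,.1416,-.092)
a=cv2.resize(cv2.imread("pics/top3.png")[130:260,262:382],None,fx=3.33,fy=3.33,interpolation=cv2.INTER_CUBIC)
b=cv2.resize(cv2.imread("pics/side3.png")[160:290,195:335],None,fx=3.33,fy=3.33,interpolation=cv2.INTER_CUBIC)
cv2.imwrite("pics/crop3.png",np.hstack([np.clip(a.astype(float)*1.6,0,255).astype(np.uint8)[:,:330],b]))
```

```text
offset mm [ 2.5  0.8 -0.3] pitch 0.017
side platform [ 1.5 -2.1]; side handle [0.2 1.9]; side tongue [0.4 0.4]; side foot_cone [-25.7   8.7]; side foot_groove [ 2.5 -0.8]; side foot_flat [ 0.3 -2.4]; top platform [-3.3  1. ]; top handle [ 0.1 -3.4]; top tongue [1.3 0.9]; top foot_cone [-1.3 -0.4]; top foot_groove [21.5 16.5]; top foot_flat [-0.6  1.3]; 
t 10.65 pos [ 0.6449 -0.196   0.1673] yaw -0.0918 tilt [-0. -0.] F [-0.4 -0.3 -6.3] M [ 0.02 -0.03 -0.01] w 0.0155 g 60.0
shift mm [30.2  0.2 25.8] rz 0.0002
```

View pics/crop3.png

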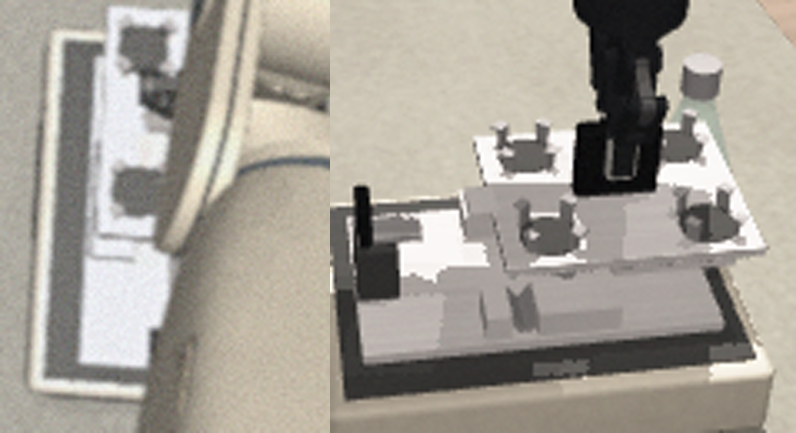

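Request:
play_rows(
  deltas=[
    [6,0,0,0,0,0,1],
    [9,0,2,0,0,0,1],
    [9,0,5,0,0,0,1],
    [5,0,5,0,0,0,1],
    [0,0,3,0,0,0,1],
  ],
)

```text
time: 11.28
tool_pos: [0.6154, -0.1933, 0.1518]
tcp_rot: [-0.144, -3.137, -0.0]
wrist_force: [0.8, 0.4, -6.3]
width: 0.0156
grip_force: 60.0
```

Request:
play_rows(
  deltas=[
    [0,0,1,0,0,0,1],
    [0,0,1,0,0,0,1],
    [0,0,1,0,0,0,1],
    [0,0,0,0,0,0,1],
    [0,0,0,0,0,0,1],
  ],
)

```text
time: 11.9
tool_pos: [0.6162, -0.1934, 0.1494]
tcp_rot: [0.144, 3.138, -0.0]
wrist_force: [0.7, 0.6, -5.5]
width: 0.0154
grip_force: 60.0
```

Run:
```python
from h import *
rel(.6131,-.193,.1416,-.092)
```

```text
t 11.9 pos [ 0.6162 -0.1934  0.1494] yaw -0.0918 tilt [ 0.0001 -0.0001] F [ 0.7  0.6 -5.5] M [ 0.03 -0.03  0.04] w 0.0154 g 60.0
shift mm [3.1 0.1 7.8] rz 0.0002
```

Request:
play_rows(
  deltas=[
    [0,0,0.7,0,0,0,1],
    [0,0,0.7,0,0,0,1],
    [0,0,0.6,0,0,0,1],
    [0,0,0,0,0,0,1],
    [0,0,0,0,0,0,1],
  ],
)

```text
time: 12.52
tool_pos: [0.6161, -0.1934, 0.1473]
tcp_rot: [0.144, 3.138, -0.0]
wrist_force: [0.0, 0.8, -6.8]
width: 0.0148
grip_force: 60.0
```

Request:
play_rows(
  deltas=[
    [0,0,0.5,0,0,0,1],
    [0,0,0.5,0,0,0,1],
    [0,0,0,0,0,0,1],
    [0,0,0,0,0,0,1],
    [0,0,0,0,0,0,1],
  ],
)

```text
time: 13.15
tool_pos: [0.6161, -0.1934, 0.1463]
tcp_rot: [0.144, 3.138, -0.0]
wrist_force: [0.2, 0.5, -6.1]
width: 0.015
grip_force: 60.0
```

Request:
play_rows(
  deltas=[
    [0,0,0.5,0,0,0,1],
    [0,0,0.5,0,0,0,1],
    [0,0,0,0,0,0,1],
    [0,0,0,0,0,0,1],
    [0,0,0,0,0,0,1],
  ],
)

```text
time: 13.78
tool_pos: [0.6161, -0.1934, 0.1454]
tcp_rot: [0.144, 3.138, -0.0]
wrist_force: [-0.4, -0.8, -6.7]
width: 0.0155
grip_force: 60.0
```

Run:
```python
from h import *
rel(.6131,-.193,.1416,-.092)
```

```text
t 13.78 pos [ 0.6161 -0.1934  0.1454] yaw -0.0918 tilt [ 0.0001 -0.    ] F [-0.4 -0.8 -6.7] M [-0.01  0.01 -0.02] w 0.0155 g 60.0
shift mm [3.1 0.1 3.8] rz 0.0002
```

Request:
play_rows(
  deltas=[
    [0,0,0.5,0,0,0,1],
    [0,0,0.4,0,0,0,1],
    [0,0,0,0,0,0,1],
    [0,0,0,0,0,0,1],
    [0,0,0,0,0,0,1],
  ],
)

```text
time: 14.4
tool_pos: [0.6161, -0.1933, 0.1444]
tcp_rot: [0.144, 3.138, -0.0]
wrist_force: [-0.3, 0.5, -5.4]
width: 0.0155
grip_force: 60.0
```

Run:
```python
from h import *
rel(.6131,-.193,.1416,-.092)
```

```text
t 14.4 pos [ 0.6161 -0.1933  0.1444] yaw -0.0917 tilt [ 0. -0.] F [-0.3  0.5 -5.4] M [-0.06  0.04 -0.02] w 0.0155 g 60.0
shift mm [3.  0.1 2.8] rz 0.0003
```

Request:
play_rows(
  deltas=[
    [0,0,0.4,0,0,0,1],
    [0,0,0.4,0,0,0,1],
    [0,0,0,0,0,0,1],
    [0,0,0,0,0,0,1],
    [0,0,0,0,0,0,1],
  ],
)

```text
time: 15.02
tool_pos: [0.6161, -0.1933, 0.1436]
tcp_rot: [-0.144, -3.138, 0.0]
wrist_force: [-0.2, -0.1, -5.7]
width: 0.0149
grip_force: 60.0
```

Run:
```python
from h import *
rel(.6131,-.193,.1416,-.092)
```

```text
t 15.03 pos [ 0.6161 -0.1933  0.1436] yaw -0.0918 tilt [-0. -0.] F [-0.2 -0.1 -5.7] M [0.02 0.   0.  ] w 0.0149 g 60.0
shift mm [3.  0.1 2. ] rz 0.0002
```

Request:
play_rows(
  deltas=[
    [0,0,0.4,0,0,0,1],
    [0,0,0.4,0,0,0,1],
    [0,0,0,0,0,0,1],
    [0,0,0,0,0,0,1],
    [0,0,0,0,0,0,1],
  ],
)

```text
time: 15.65
tool_pos: [0.6161, -0.1934, 0.1429]
tcp_rot: [0.144, 3.138, -0.0]
wrist_force: [-0.3, 0.3, -3.9]
width: 0.0153
grip_force: 60.5
```

Run:
```python
from h import *
rel(.6131,-.193,.1416,-.092)
```

```text
t 15.65 pos [ 0.6161 -0.1934  0.1429] yaw -0.0918 tilt [ 0.     -0.0001] F [-0.3  0.3 -3.9] M [-0.08  0.37 -0.08] w 0.0153 g 60.5
shift mm [3.  0.1 1.3] rz 0.0002
```

Request:
play_rows(
  deltas=[
    [0.5,0,0,0,0,0,1],
    [0.5,0,0,0,0,0,1],
    [0,0,0,0,0,0,1],
    [0,0,0,0,0,0,1],
    [0,0,0,0,0,0,1],
  ],
)

```text
time: 16.27
tool_pos: [0.6151, -0.1932, 0.1427]
tcp_rot: [-0.144, -3.138, -0.0]
wrist_force: [0.3, 0.5, -6.2]
width: 0.0155
grip_force: 60.0
```

```bash
cat >> h.py <<'E'
def avg(k=6):
    F=[];M=[]
    for i in range(k):
        optics.snapshot("side");s=robot.sense();F.append(s["wrist_force"]);M.append(s["wrist_torque"])
    print("avgF",np.round(np.mean(F,0),2),"avgM",np.round(np.mean(M,0),3))
E
python3 - <<'E'
from h import *
rel(.6131,-.193,.1416,-.092);avg()
E
```

```text
t 16.27 pos [ 0.6151 -0.1932  0.1427] yaw -0.0918 tilt [-0.0001  0.    ] F [ 0.3  0.5 -6.2] M [ 0.    0.01 -0.01] w 0.0155 g 60.0
shift mm [2.  0.1 1.1] rz 0.0002
avgF [ 0.03  0.17 -6.44] avgM [0.017 0.001 0.013]
```

Request:
play_rows(
  deltas=[
    [0,0,0.4,0,0,0,1],
    [0,0,0.4,0,0,0,1],
    [0,0,0,0,0,0,1],
    [0,0,0,0,0,0,1],
    [0,0,0,0,0,0,1],
  ],
)

```text
time: 17.2
tool_pos: [0.6151, -0.1933, 0.1421]
tcp_rot: [0.144, 3.138, -0.0]
wrist_force: [-1.0, -0.7, -4.7]
width: 0.0158
grip_force: 60.3
```

Run:
```python
from h import *
rel(.6131,-.193,.1416,-.092);avg()
```

```text
t 17.2 pos [ 0.6151 -0.1933  0.1421] yaw -0.0918 tilt [ 0.0001 -0.    ] F [-1.  -0.7 -4.7] M [-0.03  0.13 -0.04] w 0.0158 g 60.3
shift mm [2.  0.1 0.5] rz 0.0002
avgF [-0.3   0.   -4.57] avgM [-0.008  0.084 -0.043]
```

Request:
play_rows(
  deltas=[
    [0.5,0,0,0,0,0,1],
    [0,0,0,0,0,0,1],
    [0,0,0.3,0,0,0,1],
    [0,0,0,0,0,0,1],
    [0,0,0,0,0,0,1],
  ],
)

```text
time: 18.12
tool_pos: [0.6148, -0.1933, 0.1419]
tcp_rot: [0.144, 3.138, -0.0]
wrist_force: [-0.2, -0.1, -3.7]
width: 0.0153
grip_force: 60.3
```

Run:
```python
from h import *
rel(.6131,-.193,.1416,-.092);avg()
```

```text
t 18.12 pos [ 0.6148 -0.1933  0.1419] yaw -0.0918 tilt [ 0.0004 -0.0002] F [-0.2 -0.1 -3.7] M [-0.   -0.14  0.04] w 0.0153 g 60.3
shift mm [1.7 0.1 0.3] rz 0.0002
avgF [ 0.13  0.22 -3.11] avgM [-0.011 -0.13   0.017]
```

Request:
play_rows(
  deltas=[
    [0,0,0.2,0,0,0,1],
    [0,0,0.2,0,0,0,1],
    [0,0,0,0,0,0,1],
    [0,0,0,0,0,0,1],
    [0,0,0,0,0,0,1],
  ],
)

```text
time: 19.05
tool_pos: [0.6148, -0.1933, 0.1417]
tcp_rot: [0.144, 3.138, -0.0]
wrist_force: [-1.7, 0.5, 4.5]
width: 0.0156
grip_force: 61.4
```

Run:
```python
from h import *
rel(.6131,-.193,.1416,-.092);avg()
```

```text
t 19.05 pos [ 0.6148 -0.1933  0.1417] yaw -0.0918 tilt [ 0.0005 -0.0001] F [-1.7  0.5  4.5] M [0.1  0.07 0.02] w 0.0156 g 61.4
shift mm [1.7 0.1 0.1] rz 0.0002
avgF [-1.79  1.05  5.25] avgM [ 0.129  0.13  -0.008]
```

Request:
play_rows(
  deltas=[
    [0.2,0.1,0,0,0,0,1],
    [0,0,0,0,0,0,1],
    [0,0,0,0,0,0,1],
    [0,0,0,0,0,0,1],
    [0,0,0,0,0,0,1],
  ],
)

```text
time: 19.98
tool_pos: [0.6147, -0.1932, 0.1416]
tcp_rot: [0.144, 3.137, -0.0]
wrist_force: [-1.1, -0.1, 5.2]
width: 0.0156
grip_force: 61.6
```

Run:
```python
from h import *
rel(.6131,-.193,.1416,-.092);avg()
```

```text
t 19.98 pos [ 0.6147 -0.1932  0.1416] yaw -0.0919 tilt [ 0.0008 -0.0002] F [-1.1 -0.1  5.2] M [0.03 0.02 0.01] w 0.0156 g 61.6
shift mm [1.6 0.1 0. ] rz 0.0001
avgF [-1.23  0.77  5.26] avgM [ 0.056  0.027 -0.031]
```

Request:
play_rows(
  deltas=[
    [0,0,0,0,0,0,1],
    [0,0,0,0,0,0,1],
    [0,0,0,0,0,0,0.78],
    [0,0,0,0,0,0,0.72],
    [0,0,0,0,0,0,0.6],
  ],
  grip_force=20,
)

```text
time: 20.9
tool_pos: [0.6142, -0.1931, 0.141]
tcp_rot: [-0.144, -3.138, -0.0]
wrist_force: [0.4, -0.6, 0.1]
width: 0.0344
grip_force: 0.0
```

Run:
```python
from h import *
rel(.6131,-.193,.1416,-.092)
```

```text
t 20.9 pos [ 0.6142 -0.1931  0.141 ] yaw -0.0918 tilt [-0.0005  0.0001] F [ 0.4 -0.6  0.1] M [0.01 0.02 0.03] w 0.0344 g 0.0
shift mm [ 1.1 -0.  -0.6] rz 0.0002
```

Request:
play_rows(
  deltas=[
    [0,0,0,0,0,0,0.3],
    [0,0,0,0,0,0,0.15],
    [0,0,-5,0,0,0,0],
    [0,0,-10,0,0,0,0],
    [0,0,-20,0,0,0,0],
  ],
)

```text
time: 21.52
tool_pos: [0.6141, -0.193, 0.1769]
tcp_rot: [-0.144, -3.137, -0.0]
wrist_force: [0.6, -0.0, -0.6]
width: 0.0853
grip_force: 0.0
```

Request:
play_rows(
  deltas=[
    [0,0,-40,0,0,0,0],
    [0,0,-40,0,0,0,0.3],
    [40,0,-20,0,0,0,0.7],
    [55,0,0,0,0,0,1],
    [55,0,0,0,0,0,1],
  ],
)

```text
time: 22.15
tool_pos: [0.4639, -0.1793, 0.2781]
tcp_rot: [0.144, 3.136, -0.002]
wrist_force: [0.3, 0.1, 0.6]
width: 0.0125
grip_force: 0.0
```

Run:
```python
from h import *
rel(.43,-.18,.19,-.092)
for n in C: cv2.imwrite(f"pics/{n}5.png",optics.snapshot(n))
a=cv2.resize(cv2.imread("pics/top5.png")[130:260,262:382],None,fx=3,fy=3,interpolation=cv2.INTER_CUBIC)
b=cv2.resize(cv2.imread("pics/side5.png")[180:275,175:320],None,fx=4.1,fy=4.1,interpolation=cv2.INTER_CUBIC)[:390]
cv2.imwrite("pics/crop5.png",np.hstack([np.clip(a.astype(float)*1.6,0,255).astype(np.uint8)[:389,:204],b[:389]]))
for n in C:
  for q in["tongue","tab_end","foot_groove","foot_flat","handle"]:
    print(n,q,[(np.round(l["pixel"],1).tolist(),round(l["confidence"],2)) for l in nets.landmark_of(n,q)[:1]])
R=Ro.from_euler("z",-.092).as_matrix();O=np.array([.6149,-.1931,.0938])
for q,P in FE.items(): print(q,[np.round(proj(n,O+R@(np.array(P)/1e3)),1) for n in C])
tb=O+R@np.array([-.106-.051,0,.141-.0938]);print("tab back",tb,[np.round(proj(n,tb),1) for n in C])
```

```text
t 22.15 pos [ 0.4639 -0.1793  0.2781] yaw -0.0915 tilt [ 0.0024 -0.0011] F [0.3 0.1 0.6] M [-0.04  0.01 -0.02] w 0.0125 g 0.0
shift mm [34.  -3.8 88. ] rz 0.0005
side tongue [([222.0, 229.4], 0.89)]
side tab_end [([215.8, 223.5], 0.76)]
side foot_groove [([251.4, 251.7], 0.61)]
side foot_flat [([287.5, 235.4], 0.55)]
side handle [([267.1, 212.9], 0.9)]
top tongue [([316.1, 221.8], 0.75)]
top tab_end [([319.3, 233.1], 0.85)]
top foot_groove [([338.1, 198.5], 0.97)]
top foot_flat [([320.7, 161.9], 0.59)]
top handle [([323.6, 177.3], 0.94)]
platform [array([266. , 234.9]), array([317., 182.])]
handle [array([267.4, 213.3]), array([322. , 177.9])]
tongue [array([222.7, 229.7]), array([317.3, 220.6])]
foot_cone [array([244.2, 222.5]), array([295.9, 197. ])]
foot_groove [array([251.7, 251.8]), array([336.7, 199.9])]
foot_flat [array([287.9, 233. ]), array([317.9, 162.1])]
tab back [ 0.45856396 -0.17867637  0.141     ] [array([200.8, 225.1]), array([317.9, 240.5])]
```

View pics/crop5.png

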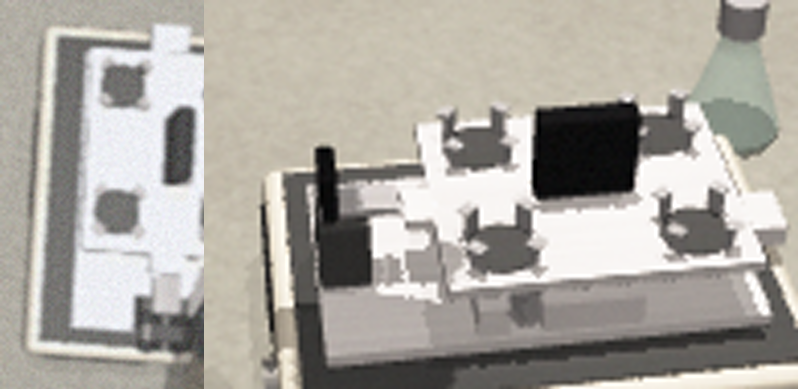

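Request:
play_rows(
  deltas=[
    [20,0,0,0,0,0,1],
    [8,0,20,0,0,0,1],
    [0,0,40,0,0,0,1],
    [0,0,30,0,0,0,1],
    [0,0,15,0,0,0,1],
  ],
)

```text
time: 23.38
tool_pos: [0.4366, -0.1765, 0.1698]
tcp_rot: [-0.144, -3.136, -0.001]
wrist_force: [0.3, 0.1, 0.0]
width: 0.0001
grip_force: 0.0
```

Request:
play_rows(
  deltas=[
    [0,0,20,0,0,0,1],
    [0,0,10,0,0,0,1],
    [0,0,2,0,0,0,1],
    [0,0,0,0,0,0,1],
    [0,0,0,0,0,0,1],
  ],
)

```text
time: 24.0
tool_pos: [0.4376, -0.177, 0.14]
tcp_rot: [0.144, 3.137, -0.001]
wrist_force: [-0.4, 0.7, 1.0]
width: 0.0002
grip_force: 0.0
```

Run:
```python
from h import *
rel(.4476,-.1777,.141,-.092);avg(2)
```

```text
t 24.0 pos [ 0.4376 -0.177   0.14  ] yaw -0.0918 tilt [ 0.0011 -0.0005] F [-0.4  0.7  1. ] M [-0.03 -0.02 -0.01] w 0.0002 g 0.0
shift mm [-10.    0.2  -1. ] rz 0.0002
avgF [-0.11  0.02  0.45] avgM [0.035 0.021 0.013]
```

Request:
play_rows(
  deltas=[
    [-4,0,0,0,0,0,1],
    [-4,0,0,0,0,0,1],
    [-2,0,0,0,0,0,1],
    [-2,0,0,0,0,0,1],
    [-2,0,0,0,0,0,1],
  ],
)

```text
time: 24.72
tool_pos: [0.4507, -0.178, 0.1392]
tcp_rot: [-0.144, -3.137, -0.0]
wrist_force: [-3.6, 0.2, 2.2]
width: -0.0001
grip_force: 1.5
```

Request:
play_rows(
  deltas=[
    [-2,0,0,0,0,0,1],
    [-2,0,0,0,0,0,1],
    [-2,0,0,0,0,0,1],
    [-2,0,0,0,0,0,1],
    [-1,0,0,0,0,0,1],
  ],
)

```text
time: 25.35
tool_pos: [0.46, -0.1789, 0.1392]
tcp_rot: [-0.144, -3.138, -0.0]
wrist_force: [-3.5, 0.0, 0.4]
width: 0.0001
grip_force: 1.5
```

Request:
play_rows(
  deltas=[
    [-2,0,0,0,0,0,1],
    [-1.5,0,0,0,0,0,1],
    [-1,0,0,0,0,0,1],
    [-0.5,0,0,0,0,0,1],
    [-0.5,0,0,0,0,0,1],
  ],
)

```text
time: 25.98
tool_pos: [0.4655, -0.1794, 0.1392]
tcp_rot: [-0.144, -3.138, -0.0]
wrist_force: [-3.7, -0.1, -0.0]
width: 0.0003
grip_force: 1.5
```

Request:
play_rows(
  deltas=[
    [-0.5,0,0,0,0,0,1],
    [-0.5,0,0,0,0,0,1],
    [0,0,0,0,0,0,1],
    [0,0,0,0,0,0,1],
    [0,0,0,0,0,0,1],
  ],
)

```text
time: 26.6
tool_pos: [0.4666, -0.1795, 0.1393]
tcp_rot: [0.144, 3.138, 0.0]
wrist_force: [-3.1, 0.2, -2.6]
width: 0.0
grip_force: 1.3
```

Continue in half-millimetre steps until the end stop shows in the force.

Request:
play_rows(
  deltas=[
    [-0.4,0,0,0,0,0,1],
    [-0.4,0,0,0,0,0,1],
    [0,0,0,0,0,0,1],
    [0,0,0,0,0,0,1],
    [0,0,0,0,0,0,1],
  ],
)

```text
time: 27.22
tool_pos: [0.4673, -0.1795, 0.1393]
tcp_rot: [-0.144, -3.138, -0.0]
wrist_force: [-3.6, 0.9, -2.2]
width: -0.0002
grip_force: 1.5
```

Run:
```python
from h import *
rel(None,0,0,0);avg(4)
```

```text
t 27.23 pos [ 0.4673 -0.1795  0.1393] yaw -0.0918 tilt [-0.0001  0.    ] F [-3.6  0.9 -2.2] M [ 0.07  0.48 -0.05] w -0.0002 g 1.5
avgF [-3.04  0.35 -2.72] avgM [0.101 0.475 0.012]
```

Request:
play_rows(
  deltas=[
    [-0.4,0,0,0,0,0,1],
    [-0.4,0,0,0,0,0,1],
    [0,0,0,0,0,0,1],
    [0,0,0,0,0,0,1],
    [0,0,0,0,0,0,1],
  ],
)

```text
time: 28.05
tool_pos: [0.4673, -0.1795, 0.1393]
tcp_rot: [-0.144, -3.137, -0.0]
wrist_force: [-6.3, 0.2, 0.6]
width: -0.0003
grip_force: 3.2
```

Request:
play_rows(
  deltas=[
    [-0.4,0,0,0,0,0,1],
    [0,0,0,0,0,0,1],
    [0,0,0,0,0,0,1],
    [0,0,0,0,0,0,1],
    [0,0,0,0,0,0,1],
  ],
)

```text
time: 28.68
tool_pos: [0.4673, -0.1795, 0.1393]
tcp_rot: [-0.144, -3.136, -0.001]
wrist_force: [-7.9, 0.9, 2.0]
width: -0.0001
grip_force: 3.9
```

Firm stop. Back off, rise and check.

Request:
play_rows(
  deltas=[
    [1.5,0,0,0,0,0,1],
    [5,0,0,0,0,0,1],
    [10,0,0,0,0,0,1],
    [10,0,-10,0,0,0,1],
    [5,0,-40,0,0,0,1],
  ],
)

```text
time: 29.3
tool_pos: [0.4349, -0.1761, 0.1888]
tcp_rot: [-0.144, -3.134, -0.002]
wrist_force: [0.6, -0.3, 1.0]
width: -0.0003
grip_force: 0.0
```

Request:
play_rows(
  deltas=[
    [0,0,-50,0,0,0,1],
    [30,0,-50,0,0,0,1],
    [30,30,0,0,0,0,1],
    [10,30,0,0,0,0,1],
    [0,0,0,0,0,0,1],
  ],
)

```text
time: 29.92
tool_pos: [0.3719, -0.1094, 0.2901]
tcp_rot: [0.141, 3.137, -0.0]
wrist_force: [-0.1, -0.5, -0.5]
width: 0.0
grip_force: 0.0
```

Run:
```python
from h import *
rel(None,0,0,0)
for n in C: cv2.imwrite(f"pics/{n}6.png",optics.snapshot(n))
a=cv2.resize(cv2.imread("pics/top6.png")[130:260,262:382],None,fx=3,fy=3,interpolation=cv2.INTER_CUBIC)
b=cv2.resize(cv2.imread("pics/side6.png")[180:275,175:302],None,fx=4.1,fy=4.1,interpolation=cv2.INTER_CUBIC)
cv2.imwrite("pics/crop6.png",np.hstack([np.clip(a.astype(float)*1.6,0,255).astype(np.uint8)[:389,:280],b[:389]]))
R=Ro.from_euler("z",-.092).as_matrix();O=np.array([.6149,-.1931,.0938])
for q,P in FE.items():
  for n in C:
    l=nets.landmark_of(n,q)
    if l:print(q,n,np.round(l[0]["pixel"]-np.array(proj(n,O+R@(np.array(P)/1e3))),1),round(l[0]["confidence"],2))
```

```text
t 29.93 pos [ 0.3719 -0.1094  0.2901] yaw -0.0901 tilt [ 0.0015 -0.0003] F [-0.1 -0.5 -0.5] M [-0.   -0.06 -0.04] w 0.0 g 0.0
platform side [-0.7  2.7] 0.85
platform top [ 2.7 -2.2] 0.7
handle side [4.2 0.7] 0.95
handle top [-2.5  4.2] 0.71
tongue side [-1.8 -3.4] 0.89
tongue top [-2.7  1.5] 0.75
foot_cone side [-0.1 -4.8] 0.66
foot_cone top [ 3.  -1.1] 0.6
foot_groove side [0.  0.8] 0.73
foot_groove top [-0.  -3.9] 0.76
foot_flat side [1.8 3. ] 0.76
foot_flat top [ 2.9 -2. ] 0.81
```

View pics/crop6.png

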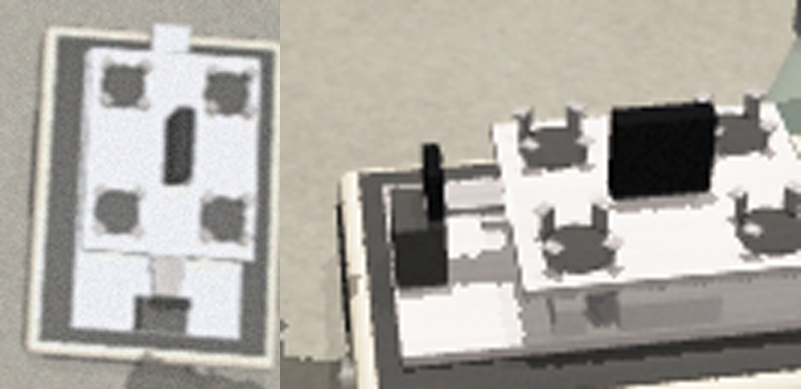

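```bash
python3 -c "
from plant import ticket
print(ticket.finish_job())"
```

```text
the job is handed in; nothing more can be done
None
```

The platform sits in the cone, groove and flat and looks level. The bolt is pushed to its end stop over the tongue, the arm is clear of everything, and the job was handed in at about 30 s; it returned no verdict.

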